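Put the microscope's objectives back in their caddy

ROBOT

A 6-joint arm with a two-finger parallel gripper is mounted at the origin on the work surface. World frame = base frame: x ahead of the robot, y to its left, z up, the work surface at z = 0. Lengths are in m, angles in rad, forces in N, time in s.
With the tool pointing down it reaches from about 0.325 to 0.775 m from the base axis. Payload 5.5 kg.
Tool frame: the origin (TCP) lies at the very end of the fingers, on their centre line; the grasp point (between the pads) lies ctrl.pinch_z behind it (ctrl.pinch_z is the distance from the TCP to the grasp point, in m); z points along the fingers, y is the direction in which the jaws open and shut (so a half turn about z gives the same grasp; the last joint's range is limited). The gripper opens to 88 mm and grips with 3 to 60 N. Pads are 20 mm wide; open, the fingers measure 115 mm over their backs; the gripper's body (75 mm by 178 mm) begins 61 mm behind the grasp point.
Start: joints at [-1.234, 0.091, 1.231, -0, 1.82, -0.057], TCP at [0.23, -0.554, 0.223] pointing down, gripper open.
Joint ranges: [-2.87, 2.87], [-0.86, 2.18], [0.17, 2.46], [-1.51, 4.65], [0.06, 2.69], [-2.65, 2.65]. Speed limits (rad/s): [2.57, 2.57, 3.01, 3.14, 3.14, 3.14].

INTERFACE

Orientations are given as a unit quaternion [x, y, z, w].
In Python, from cell import ctrl gives the robot as it stands. The module is installed in compiled form; this text tells all that it offers.
- The arm moves only by the tool move_arm, never from a script. Its argument "rows" is one flat list of numbers, 6 for each row, row after row: the shift along the tool's x, y, z in cm, then the turn, a rotation vector about the tool's x, y, z in degrees. In form: [x, y, z, wx, wy, wz, x, y, z, wx, wy, wz, ...]. A call has 1 to 12 rows; each row shifts and turns the commanded pose from where the row before left it, along the tool's axes as they then stand; what a row does not reach is not made up. A row lasts 1/10 s, in which the tool goes at most 50 mm and 8.59 degrees, less where a joint would pass 70% of its speed; a pose out of reach is approached as far as the arm can. A call with a gripper value outside its range is refused whole. "hand" is the opening in per cent of the stroke, from 0 (shut) to 100 (fully open), set as the call begins (left out, the last holds). The fingers move at their own pace and stop on an object; "newtons" is the grip in N (left out, the last holds). Time passes only in rows, so rows that do not move let the fingers close. It gives the time, the measured TCP pose, the force and the opening at its end, in the units of the state.
- ctrl.state(): the state, without advancing time (a new reading comes with each control period).
- ctrl.camera(name): name is "scene" or "top" or "wrist"; returns the picture (420x560x3 uint8, red, green, blue); there is no depth.
- ctrl.camera_model(name): a dict with "fovy" (degrees; the focal length in pixels is half the picture's height over the tangent of half this angle, whatever the lens; pixels are square), "cx", "cy" (the principal point, pixels), "rvec" (rotation vector, rad) and "tvec" (3), from world to camera coordinates, as OpenCV has them. Camera axes: x right, y down, z forward; pixel columns grow to the right and rows downward; lengths in m; the calibration is good to about 2 mm. A picture is of the moment at which its call begins: read the wrist's pose just before it. camera_model takes no time and is no camera call; for the wrist camera it gives the pose at the moment of the call.
- ctrl.sign_off(): hands the job in, once; it reports no verdict.
The state is a dict: "time_s": time; "joints": joint angles; "qd": joint speeds; "effort": joint torques, N m; "tool_pos": TCP position; "eef_rot": TCP orientation; "wrist_force": force on the tool from outside, world axes, zero at the start; "torque": the same for the moment, N m; "gripper_width": finger opening in m.
Only numpy, scipy, OpenCV 4.12 (cv2) and the standard library are available. Lean on these libraries where they do the work, as an engineer would, in place of code of your own. Each camera call takes 0.05 s, during which the arm holds its last target.

TASK

Put the four white-barrelled microscope objectives away in the objective caddy, each standing upright, lens up, down in the well of its own ring colour. Set them down, do not drop or topple them, and leave the two black-barrelled objectives, which belong to another microscope, standing where they are.

Things in the scene. Friction and masses are not known exactly. Their poses are not given: they have to be found in the camera images.
- obj_red: Microscope objective to put away: white barrel, red ring. Steel thread 25 mm across, 6 mm high; white barrel 34 mm across from 6 to 42 mm height (grip here, any yaw); red cone ring at 42 to 49 mm, from above an annulus 29 mm outside, 19 inside; white nose, steel tip. 53 mm tall, 0.12 kg, upright, lens up. Origin: centre of its foot; z up its axis.
- obj_yellow: Microscope objective to put away: white barrel, yellow ring. Steel thread 25 mm across, 6 mm high; white barrel 34 mm across from 6 to 42 mm height (grip here, any yaw); yellow cone ring at 42 to 49 mm, from above an annulus 29 mm outside, 19 inside; white nose, steel tip. 56 mm tall, 0.12 kg, upright, lens up. Origin: centre of its foot; z up its axis.
- obj_green: Microscope objective to put away: white barrel, green ring. Steel thread 25 mm across, 6 mm high; white barrel 34 mm across from 6 to 42 mm height (grip here, any yaw); green cone ring at 42 to 49 mm, from above an annulus 29 mm outside, 19 inside; white nose, steel tip. 60 mm tall, 0.12 kg, upright, lens up. Origin: centre of its foot; z up its axis.
- obj_blue: Microscope objective to put away: white barrel, light blue ring. Steel thread 25 mm across, 6 mm high; white barrel 34 mm across from 6 to 42 mm height (grip here, any yaw); light blue cone ring at 42 to 49 mm, from above an annulus 29 mm outside, 19 inside; white nose, steel tip. 62 mm tall, 0.12 kg, upright, lens up. Origin: centre of its foot; z up its axis.
- black_yellow: Look-alike to leave alone: BLACK barrel, yellow ring, 56 mm tall, shaped as the white objective of that ring. Origin: centre of its foot; z up its axis. Bottles and an eyepiece (under 75 mm tall, 42 mm across) stand about too; everything on the desk is 80 mm or more, centre to centre, from any objective.
- black_blue: Look-alike to leave alone: BLACK barrel, light blue ring, 62 mm tall, shaped as the white objective of that ring. Origin: centre of its foot; z up its axis. Bottles and an eyepiece (under 75 mm tall, 42 mm across) stand about too; everything on the desk is 80 mm or more, centre to centre, from any objective.
- cell_red: Fixed dark foam block 75 x 75 x 22 mm in the caddy; its round well, 52 mm across, 10 mm deep, has red felt on the floor; two red strips on top. Origin: centre of the underside; well floor 12 mm, top 22 mm above it. z up, y along the row. Four cells in a straight row, any order, 76 mm pitch, in a fixed grey tray 92 x 318 mm with lower walls and a low handle at each end.
- cell_yellow: Fixed dark foam block 75 x 75 x 22 mm in the caddy; its round well, 52 mm across, 10 mm deep, has yellow felt on the floor; two yellow strips on top. Origin: centre of the underside; well floor 12 mm, top 22 mm above it. z up, y along the row. Four cells in a straight row, any order, 76 mm pitch, in a fixed grey tray 92 x 318 mm with lower walls and a low handle at each end.
- cell_green: Fixed dark foam block 75 x 75 x 22 mm in the caddy; its round well, 52 mm across, 10 mm deep, has green felt on the floor; two green strips on top. Origin: centre of the underside; well floor 12 mm, top 22 mm above it. z up, y along the row. Four cells in a straight row, any order, 76 mm pitch, in a fixed grey tray 92 x 318 mm with lower walls and a low handle at each end.
- cell_blue: Fixed dark foam block 75 x 75 x 22 mm in the caddy; its round well, 52 mm across, 10 mm deep, has light blue felt on the floor; two light blue strips on top. Origin: centre of the underside; well floor 12 mm, top 22 mm above it. z up, y along the row. Four cells in a straight row, any order, 76 mm pitch, in a fixed grey tray 92 x 318 mm with lower walls and a low handle at each end.
Mind the look-alikes: they are no part of the job. What is shaped like the obj_red but pink is not meant.

How it is judged:
At the end, for the whole second after the job is handed in: Each white objective stands released and at rest in the well of its ring colour: within 11 mm of the centre, foot on the floor (9 to 14.5 mm above the cell origin), leaning under 0.1 rad; both black ones stand upright (0.1 rad), at rest, within 15 mm of where they were (horizontal distance between obj_red and cell_red below 0.011 m and z of obj_red in the frame of cell_red between 0.009 and 0.0145 m and angle between each of obj_red, obj_yellow, obj_green, obj_blue, black_yellow, black_blue's own z axis and vertical below 0.1 rad and linear speed of each of obj_red, obj_yellow, obj_green, obj_blue, black_yellow, black_blue below 0.02 m/s and horizontal distance between obj_yellow and cell_yellow below 0.011 m and z of obj_yellow in the frame of cell_yellow between 0.009 and 0.0145 m and horizontal distance between obj_green and cell_green below 0.011 m and z of obj_green in the frame of cell_green between 0.009 and 0.0145 m and horizontal distance between obj_blue and cell_blue below 0.011 m and z of obj_blue in the frame of cell_blue between 0.009 and 0.0145 m and distance of each of black_yellow, black_blue from where it was at the start of the episode below 0.015 m); the robot touches nothing.
It fails at once if an objective is toppled over (leans more than 50 degrees) (angle between any of obj_red, obj_yellow, obj_green, obj_blue, black_yellow, black_blue's own z axis and vertical above 0.87 rad).
It fails at once if an objective is dropped: it moves faster than 0.45 m/s while the fingers do not hold it (a free fall of more than 1 cm) ((contact force between obj_red and the fingers below 0.02 N and linear speed of obj_red above 0.45 m/s) or (contact force between obj_yellow and the fingers below 0.02 N and linear speed of obj_yellow above 0.45 m/s) or (contact force between obj_green and the fingers below 0.02 N and linear speed of obj_green above 0.45 m/s) or (contact force between obj_blue and the fingers below 0.02 N and linear speed of obj_blue above 0.45 m/s) or (contact force between black_yellow and the fingers below 0.02 N and linear speed of black_yellow above 0.45 m/s) or (contact force between black_blue and the fingers below 0.02 N and linear speed of black_blue above 0.45 m/s)).
It fails at once if a black objective is moved more than 15 mm from where it stood (distance of any of black_yellow, black_blue from where it was at the start of the episode above 0.015 m).
It also fails if it takes over 106 s, if anything falls off the work surface, if the arm or the gripper's body presses on something with over 40 N, if the wrist force passes 120 N, or if a joint passes its speed limit or range.

## Working session

There is one attempt and no reset: what is moved stays moved. The work goes in short steps, Python scripts to look and compute and a tool call to move; the robot and the scene stay as the last step left them, time stands still between calls to the robot, and variables do not carry over. Pictures are saved under pics/ and viewed, and the job is handed in when it is done.

Besides the shell and the picture viewer there is one more tool, called after "Request:" as name(argument=value, ...) on one line, values as JSON. move_arm: Moves the arm, as the interface text tells. Its arguments: {"type":"object","properties":{"rows":{"type":"array"},"hand":{"type":"number"},"newtons":{"type":"number"}},"required":["rows"]}

```bash
mkdir -p pics
python3 - <<'E'
from cell import ctrl
import cv2
print(ctrl.state()); print(ctrl.pinch_z)
for n in ["scene","top","wrist"]:
    print(n,ctrl.camera_model(n))
    cv2.imwrite(f"pics/{n}0.png",ctrl.camera(n)[:,:,::-1])
E
```

```text
{'time_s': 0.0, 'joints': array([-1.23370887e+00,  9.18590726e-02,  1.23187167e+00, -5.11075816e-06,
        1.81979441e+00, -5.66964916e-02]), 'qd': array([ 0.00148047, -0.00197991,  0.0015    , -0.00040804, -0.0004496 ,
        0.00099583]), 'effort': array([-7.98123756e-05, -4.46454012e+01, -4.06445754e+01,  6.97214319e-02,
        2.91819102e-02, -1.48811878e-04]), 'tool_pos': array([ 0.23011277, -0.55380141,  0.22151478]), 'eef_rot': array([ 9.80678978e-01,  1.95621597e-01, -1.37473568e-04, -9.56424568e-04]), 'wrist_force': array([ 0.7659803 ,  0.42011584, -0.81205571]), 'torque': array([-0.00126441,  0.00825324, -0.01054969]), 'gripper_width': 0.08753717410956513}
0.0187
scene {'fovy': 48.9373647956831, 'cx': 275.91685734871464, 'cy': 201.33585752463227, 'rvec': array([ 2.19664255,  1.04458183, -0.43972958]), 'tvec': array([-0.3415152 , -0.28954129,  1.33276294])}
top {'fovy': 53.81169144175823, 'cx': 278.2749865984845, 'cy': 209.4734791975649, 'rvec': array([ 2.11968486, -2.15717092,  0.22072505]), 'tvec': array([-0.0199076 ,  0.52245578,  0.85600647])}
wrist {'fovy': 65.78316610112056, 'cx': 286.9812692367135, 'cy': 210.40205851397567, 'rvec': array([-2.42441371,  1.61566088,  0.21893615]), 'tvec': array([-0.59866483, -0.03260711,  0.38901973])}
```

View pics/top0.png

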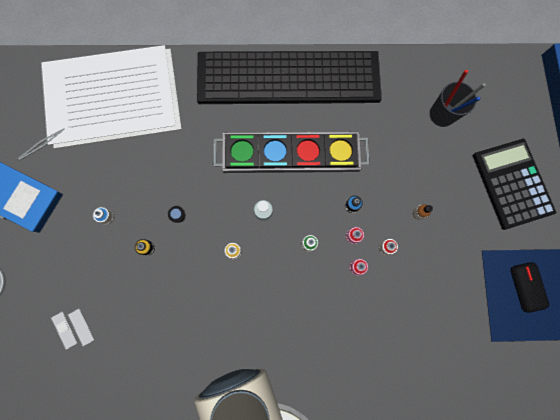

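View pics/scene0.png

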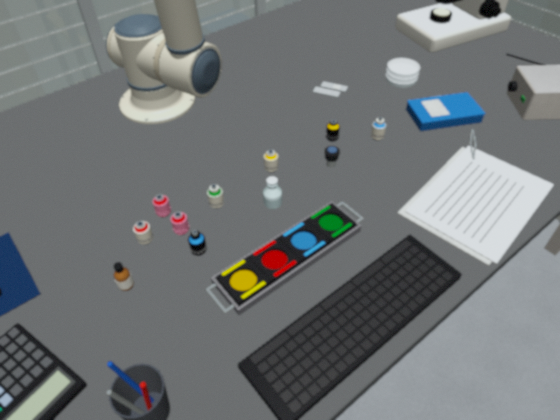

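View pics/wrist0.png

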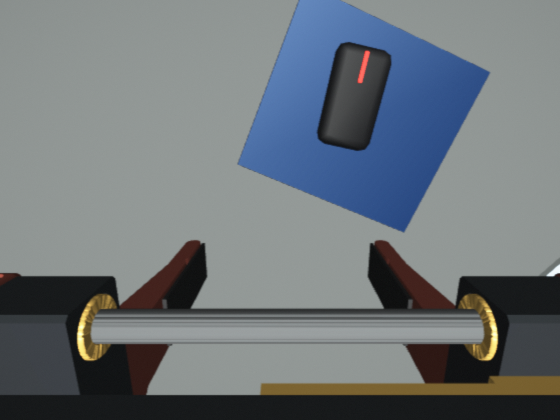

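Run:
```python
import cv2,numpy as np
im=cv2.imread("pics/top0.png")
a=cv2.resize(im[120:285,80:260],None,fx=4,fy=4,interpolation=cv2.INTER_CUBIC)[:600]
b=cv2.resize(im[120:285,250:440],None,fx=4,fy=4,interpolation=cv2.INTER_CUBIC)[:600]
cv2.imwrite("pics/ca.png",a);cv2.imwrite("pics/cb.png",b)
s=cv2.imread("pics/scene0.png");cv2.imwrite("pics/cs.png",cv2.resize(s[100:300,100:400],None,fx=2.6,fy=2.6,interpolation=cv2.INTER_CUBIC))
```

```text
(no output)
```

View pics/ca.png

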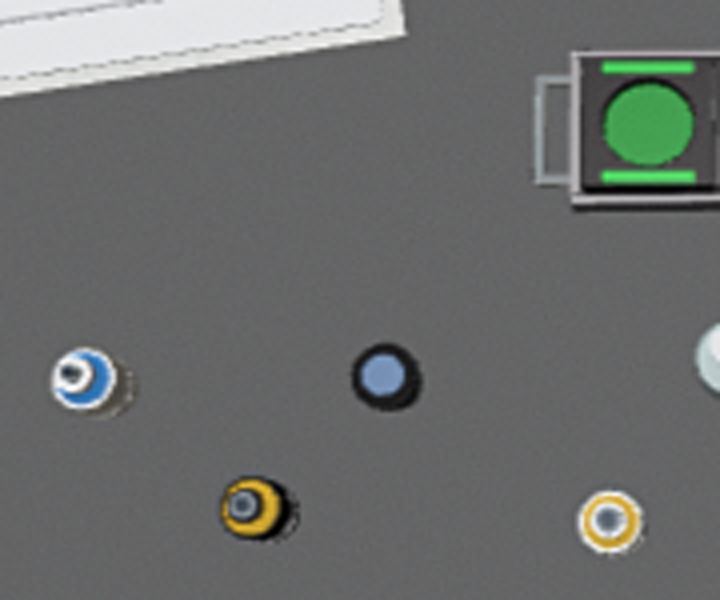

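View pics/cb.png

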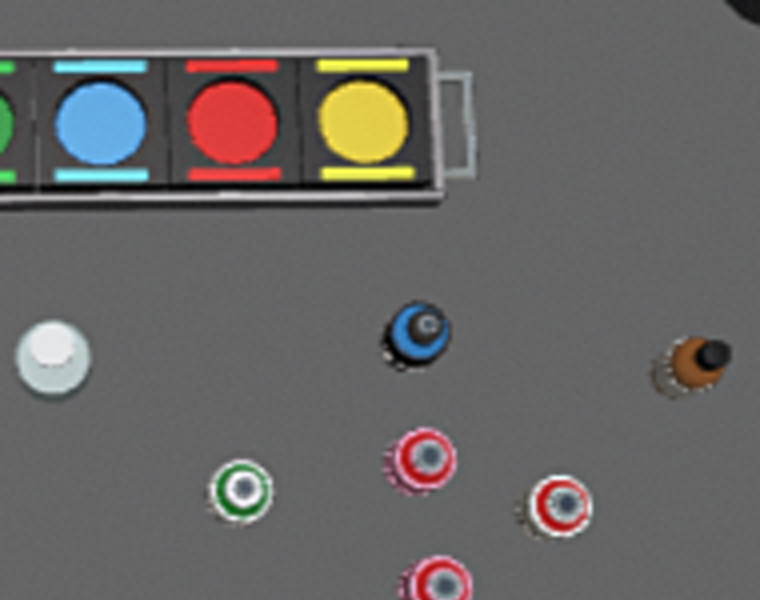

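View pics/cs.png

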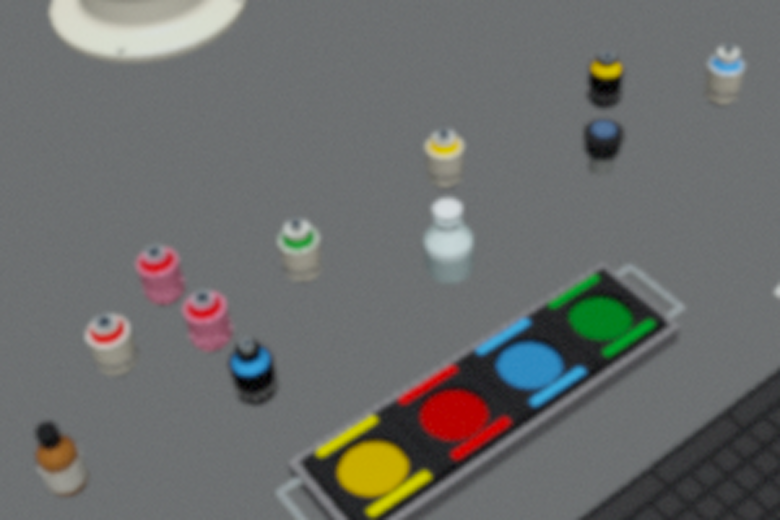

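```bash
cat > h.py <<'E'
import cv2,numpy as np
from cell import ctrl
from scipy.spatial.transform import Rotation as R
def cam(n):
    m=ctrl.camera_model(n);f=210/np.tan(np.radians(m["fovy"]/2))
    K=np.array([[f,0,m["cx"]],[0,f,m["cy"]],[0,0,1]]);Rm=cv2.Rodrigues(m["rvec"])[0]
    return K,Rm,m["tvec"]
def ray(c,uv):
    K,Rm,t=c; d=Rm.T@np.linalg.solve(K,[uv[0],uv[1],1]); return -Rm.T@t,d
def onz(c,uv,z):
    o,d=ray(c,uv); return o+d*(z-o[2])/d[2]
def tri(c1,u1,c2,u2):
    o1,d1=ray(c1,u1);o2,d2=ray(c2,u2)
    s=np.linalg.lstsq(np.stack([d1,-d2],1),o2-o1,rcond=None)[0]
    a=o1+s[0]*d1;b=o2+s[1]*d2
    return (a+b)/2,np.linalg.norm(a-b)
def proj(c,p):
    K,Rm,t=c;q=K@(Rm@p+t);return q[:2]/q[2]
HUE={"red":[(0,6),(174,180)],"yellow":[(18,32)],"green":[(45,80)],"blue":[(95,112)]}
def mask(bgr,col,smin=110,vmin=60):
    h=cv2.cvtColor(bgr,cv2.COLOR_BGR2HSV);m=np.zeros(h.shape[:2],np.uint8)
    for a,b in HUE[col]: m|=cv2.inRange(h,(a,smin,vmin),(b,255,255))
    return m
def blobs(m,amin=15):
    cs=cv2.findContours(m,cv2.RETR_EXTERNAL,cv2.CHAIN_APPROX_NONE)[0];out=[]
    for c in cs:
        x,y,w,hh=cv2.boundingRect(c)
        if w*hh<amin: continue
        out.append((x+(w-1)/2,y+(hh-1)/2,w,hh))
    return out
E
python3 - <<'E'
from h import *
T=cam("top");S=cam("scene")
print("top cam",-T[1].T@T[2],"scene",-S[1].T@S[2])
it=cv2.imread("pics/top0.png");is_=cv2.imread("pics/scene0.png")
for c in HUE:
    print(c,"TOP",[tuple(b) for b in blobs(mask(it,c)) if 90<b[0]<440 and 125<b[1]<280])
    print(c,"SCENE",[tuple(b) for b in blobs(mask(is_,c)) if 100<b[0]<400 and 100<b[1]<310])
E
```

```text
top cam [ 0.36028164 -0.00462569  0.93609784] scene [ 1.10098951 -0.42477921  0.76426994]
red TOP [(360.0, 266.5, 13, 14), (389.5, 246.0, 12, 13), (356.0, 234.0, 13, 13), (308.0, 163.0, 23, 3), (307.5, 150.0, 24, 21), (307.5, 136.0, 24, 3)]
red SCENE [(275.0, 258.5, 45, 38), (140.5, 228.0, 12, 7), (177.5, 218.5, 14, 8), (160.0, 201.0, 15, 9)]
yellow TOP [(232.0, 250.0, 13, 13), (142.0, 246.5, 15, 14), (341.5, 162.5, 24, 4), (340.0, 150.0, 23, 21), (340.0, 135.5, 23, 4)]
yellow SCENE [(243.5, 279.0, 46, 41), (270.5, 157.0, 10, 5), (333.0, 126.5, 13, 8)]
green TOP [(309.5, 242.0, 12, 13), (241.5, 164.0, 24, 3), (241.5, 151.0, 22, 21), (241.5, 136.5, 24, 4)]
green SCENE [(335.0, 225.5, 35, 24), (320.5, 211.5, 20, 14), (214.5, 192.0, 10, 5)]
blue TOP [(101.0, 214.0, 11, 13), (354.5, 202.5, 14, 14), (275.0, 150.0, 23, 21), (274.5, 136.0, 22, 3)]
blue SCENE [(195.5, 239.0, 16, 13), (304.5, 239.0, 44, 35), (332.0, 149.5, 9, 6), (379.0, 124.5, 9, 4)]
```

Run:
```python
from h import *
T=cam("top");S=cam("scene")
cells=dict(red=[(308,163),(307.5,136)],yellow=[(341.5,162.5),(340,135.5)],green=[(241.5,164),(241.5,136.5)],blue=[None,(274.5,136)])
felt=dict(red=(307.5,150),yellow=(340,150),green=(241.5,151),blue=(275,150))
for c in felt:
    s=cells[c]; m=None if s[0] is None else sum(onz(T,q,.026)[:2] for q in s)/2
    print(c,"felt@.016",onz(T,felt[c],.016).round(4),"strips",m)
objs=dict(red=(389.5,246),yellow=(232,250),green=(309.5,242),blue=(101,214),bky=(142,246.5),bkb=(354.5,202.5),pk1=(356,234),pk2=(360,266.5))
for c,u in objs.items():
    p=onz(T,u,.0435); print(c,p.round(4),"r",np.hypot(*p[:2]).round(3),"scene proj",proj(S,p).round(1))
```

```text
red felt@.016 [ 0.6673 -0.1007  0.016 ] strips [ 0.6653513  -0.10025341]
yellow felt@.016 [ 0.6664 -0.1766  0.016 ] strips [ 0.66566608 -0.17654526]
green felt@.016 [0.6667 0.0525 0.016 ] strips [0.66533645 0.05189784]
blue felt@.016 [ 0.6682 -0.0251  0.016 ] strips None
red [ 0.4384 -0.2692  0.0435] r 0.514 scene proj [140.6 226.2]
yellow [0.4358 0.072  0.0435] r 0.442 scene proj [270.1 155.3]
green [ 0.4501 -0.0954  0.0435] r 0.46 scene proj [214.4 190.8]
blue [0.5187 0.3551 0.0435] r 0.629 scene proj [378.3 124.5]
bky [0.4467 0.2642 0.0435] r 0.519 scene proj [332.4 125.3]
bkb [ 0.5358 -0.198   0.0435] r 0.571 scene proj [195.3 237.5]
pk1 [ 0.4658 -0.1975  0.0435] r 0.506 scene proj [177.7 217.2]
pk2 [ 0.3955 -0.2024  0.0435] r 0.444 scene proj [159.2 199.5]
```

Request:
move_arm(rows=[0,0,0,0,0,-8.4,0,0,0,0,0,-8.4,0,0,0,0,0,-8.4,0,0,0,0,0,-8.4,0,0,0,0,0,-8.4,0,0,0,0,0,-8.4,0,0,0,0,0,-8.4,0,0,0,0,0,-8.6,0,0,0,0,0,0], hand=80, newtons=20)

```text
time_s: 1.05
tool_pos: [0.2302, -0.554, 0.2222]
eef_rot: [0.707, 0.707, 0.0, -0.0]
wrist_force: [0.3, 0.8, 0.4]
gripper_width: 0.0703
```

```bash
cat > st.py <<'E'
from h import *
s=ctrl.state();print(s["time_s"],s["tool_pos"].round(4),s["gripper_width"].round(4),"F",s["wrist_force"].round(2))
M=R.from_quat(s["eef_rot"]).as_matrix();print(M.round(4))
print(s["joints"].round(3))
E
python3 st.py
```

```text
Traceback (most recent call last):
  File "st.py", line 2, in <module>
    s=ctrl.state();print(s["time_s"],s["tool_pos"].round(4),s["gripper_width"].round(4),"F",s["wrist_force"].round(2))
                                                            ^^^^^^^^^^^^^^^^^^^^^^^^
AttributeError: 'float' object has no attribute 'round'
```

Request:
move_arm(rows=[2.85,2.08,0,0,0,0,2.85,2.08,0,0,0,0,2.85,2.08,0,0,0,0,2.85,2.08,0,0,0,0,2.85,2.08,0,0,0,0,2.85,2.08,0,0,0,0,2.85,2.08,0,0,0,0,2.85,2.08,0,0,0,0,2.85,2.08,0,0,0,0,2.85,2.08,0,0,0,0,0,0,0,0,0,0])

```text
time_s: 2.15
tool_pos: [0.4402, -0.2662, 0.2225]
eef_rot: [0.707, 0.707, 0.001, -0.0]
wrist_force: [-0.2, 0.4, 0.7]
gripper_width: 0.0705
```

```bash
sed -i 's/s\["gripper_width"\].round(4)/s["gripper_width"]/' st.py; python3 st.py
python3 - <<'E'
from h import *
W=cam("wrist");print(-W[1].T@W[2],W[1].round(3));cv2.imwrite("pics/w1.png",ctrl.camera("wrist")[:,:,::-1])
print(proj(W,np.array([.4384,-.2692,.043])))
E
```

```text
2.15 [ 0.4402 -0.2662  0.2225] 0.07045622190168535 F [-0.16  0.38  0.71]
[[ 3.0e-04  1.0e+00  7.0e-04]
 [ 1.0e+00 -3.0e-04  1.3e-03]
 [ 1.3e-03  7.0e-04 -1.0e+00]]
[-6.110e-01 -1.390e-01  1.457e+00  1.000e-03  1.823e+00 -6.100e-01]
[ 0.43972045 -0.19429099  0.38356221] [[ 1.     0.001  0.   ]
 [ 0.001 -0.965  0.261]
 [ 0.    -0.261 -0.965]]
[285.66784771 194.90982521]
```

View pics/w1.png

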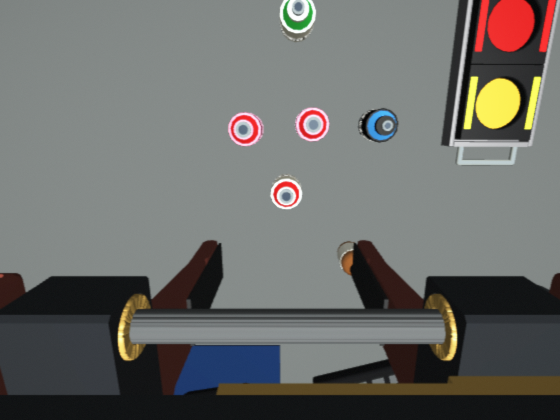

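```bash
python3 - <<'E'
from h import *
W=cam("wrist");im=cv2.imread("pics/w1.png")
for c in ["red","green","yellow","blue"]:
    for b in blobs(mask(im,c)):
        if b[1]<230: print(c,b,onz(W,b[:2],.0435 if b[2]<36 and b[3]<36 else .018).round(4))
E
python3 st.py
```

```text
red (285.5, 194.0, 26, 25) [ 0.437  -0.2699  0.0435]
red (244.0, 129.0, 27, 29) [ 0.395  -0.2024  0.0435]
red (312.5, 124.0, 28, 29) [ 0.4644 -0.1975  0.0435]
red (546.5, 26.0, 18, 53) [ 0.7006 -0.102   0.018 ]
red (504.0, 26.0, 61, 53) [ 0.6577 -0.102   0.018 ]
green (297.5, 15.0, 30, 29) [ 0.4484 -0.0993  0.0435]
yellow (532.0, 102.5, 17, 54) [ 0.7005 -0.1754  0.018 ]
yellow (491.5, 102.5, 58, 54) [ 0.6573 -0.1754  0.018 ]
blue (381.5, 124.5, 30, 30) [ 0.5343 -0.198   0.0435]
2.2 [ 0.4392 -0.2678  0.2225] 0.07030173323788412 F [ 0.37 -0.03  0.04]
[[ 9.e-04  1.e+00 -2.e-04]
 [ 1.e+00 -9.e-04  2.e-04]
 [ 2.e-04 -2.e-04 -1.e+00]]
[-0.614 -0.139  1.457  0.     1.823 -0.613]
```

Request:
move_arm(rows=[0,-0.1,3,0,0,0,0,0,3,0,0,0,0,0,3,0,0,0,0,0,3,0,0,0,0,0,3,0,0,0,0,0,3,0,0,0,0,0,1.5,0,0,0,0,0,1,0,0,0,0,0,0.5,0,0,0,0,0,0,0,0,0])

```text
time_s: 3.2
tool_pos: [0.4375, -0.2697, 0.0131]
eef_rot: [0.708, 0.707, -0.0, 0.0]
wrist_force: [0.5, 0.4, 1.0]
gripper_width: 0.0703
```

Request:
move_arm(rows=[0,0,0,0,0,0,0,0,0,0,0,0,0,0,0,0,0,0,0,0,0,0,0,0,0,0,0,0,0,0,0,0,0,0,0,0,0,0,0,0,0,0,0,0,0,0,0,0], hand=20, newtons=20)

```text
time_s: 4.0
tool_pos: [0.4377, -0.2693, 0.013]
eef_rot: [0.707, 0.707, 0.0, 0.0]
wrist_force: [0.2, -0.5, 1.4]
gripper_width: 0.0336
```

Request:
move_arm(rows=[0,0,-0.5,0,0,0,0,0,-1.5,0,0,0,0,0,-3,0,0,0,0,0,-3,0,0,0,0,0,-3,0,0,0,0,0,-2,0,0,0,0,0,0,0,0,0])

```text
time_s: 4.7
tool_pos: [0.4388, -0.2703, 0.1475]
eef_rot: [0.707, 0.707, 0.001, 0.004]
wrist_force: [0.4, -0.2, -0.4]
gripper_width: 0.0337
```

Request:
move_arm(rows=[1.7,2.3,0,0,0,0,1.7,2.3,0,0,0,0,1.7,2.3,0,0,0,0,1.7,2.3,0,0,0,0,1.7,2.3,0,0,0,0,1.7,2.3,0,0,0,0,1.7,2.3,0,0,0,0,1.7,2.3,0,0,0,0,1.7,2.3,0,0,0,0,1.5,2.2,0,0,0,0,0,0,0,0,0,0,0,0,0,0,0,0])

```text
time_s: 5.9
tool_pos: [0.666, -0.1012, 0.1409]
eef_rot: [0.707, 0.707, -0.001, -0.001]
wrist_force: [-0.7, -0.6, -1.5]
gripper_width: 0.0337
```

```bash
python3 - <<'E'
from h import *
W=cam("wrist");im=ctrl.camera("wrist")[:,:,::-1].copy();cv2.imwrite("pics/w2.png",im)
im=ctrl.camera("scene")[:,:,::-1].copy();cv2.imwrite("pics/s2.png",im)
E
python3 st.py
```

```text
6.0 [ 0.6657 -0.1021  0.142 ] 0.03335666360802057 F [-0.57 -0.14 -0.95]
[[ 1.4e-03  1.0e+00 -1.4e-03]
 [ 1.0e+00 -1.4e-03 -1.0e-04]
 [-1.0e-04 -1.4e-03 -1.0e+00]]
[-0.202  0.291  1.149 -0.     1.704 -0.201]
```

View pics/w2.png

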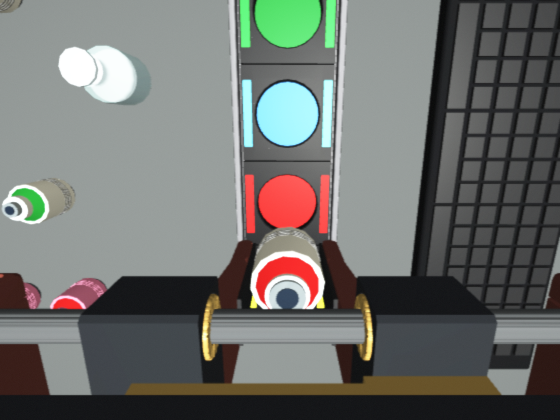

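View pics/s2.png

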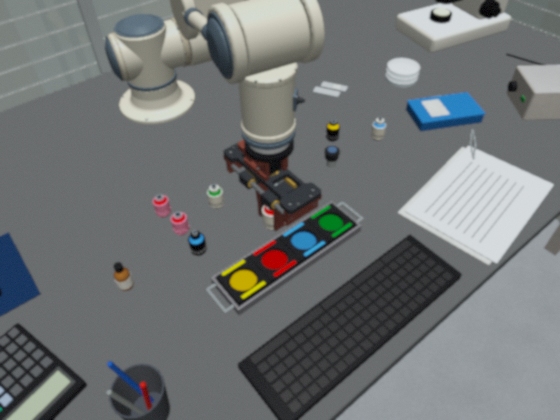

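Run:
```python
from h import *
W=cam("wrist");T=cam("top");im=cv2.imread("pics/w2.png")
for c in ["green","blue","red"]:
    for b in blobs(mask(im,c,80),200): print(c,b)
p,e=tri(W,(287.8,113.8),T,(275,150));print(p,e)
for u in [(287.8,113.8)]:
    for z in (.012,.016,.02): print(z,onz(W,u,z),onz(T,(275,150),z))
```

```text
green (28.0, 204.0, 33, 33)
green (330.0, 23.5, 11, 48)
green (287.5, 23.5, 68, 48)
green (244.5, 23.5, 12, 48)
blue (287.0, 298.5, 21, 20)
blue (287.0, 113.5, 63, 66)
red (230.5, 362.5, 16, 38)
red (19.0, 348.0, 39, 9)
red (67.5, 303.5, 30, 12)
red (24.0, 293.0, 11, 31)
red (8.5, 287.5, 18, 30)
red (287.0, 280.5, 63, 50)
red (324.0, 204.0, 11, 59)
red (286.5, 200.5, 60, 54)
red (250.0, 203.5, 11, 60)
[ 0.66565359 -0.02411517  0.02389416] 0.0016128399327769364
0.012 [ 0.66576866 -0.0230354   0.012     ] [ 0.66951794 -0.025178    0.012     ]
0.016 [ 0.6657668  -0.02312977  0.016     ] [ 0.66817939 -0.02508904  0.016     ]
0.02 [ 0.66576495 -0.02322413  0.02      ] [ 0.66684085 -0.02500007  0.02      ]
```

Request:
move_arm(rows=[0.1,0,2,0,0,0,0,0,2,0,0,0,0,0,2,0,0,0,0,0,2,0,0,0,0,0,1.5,0,0,0,0,0,1,0,0,0,0,0,0.3,0,0,0,0,0,0,0,0,0,0,0,0,0,0,0])

```text
time_s: 6.9
tool_pos: [0.6672, -0.1006, 0.0359]
eef_rot: [0.707, 0.707, 0.001, 0.001]
wrist_force: [-0.6, -0.1, -1.2]
gripper_width: 0.0336
```

Request:
move_arm(rows=[0,0,0.1,0,0,0,0,0,0.1,0,0,0,0,0,0.1,0,0,0,0,0,0,0,0,0])

```text
time_s: 7.3
tool_pos: [0.6665, -0.1004, 0.0315]
eef_rot: [0.707, 0.707, -0.0, -0.0]
wrist_force: [0.8, 0.2, -0.6]
gripper_width: 0.0335
```

Request:
move_arm(rows=[0,0,0.1,0,0,0,0,0,0.1,0,0,0,0,0,0,0,0,0])

```text
time_s: 7.6
tool_pos: [0.6664, -0.1004, 0.0293]
eef_rot: [0.707, 0.707, -0.0, -0.0]
wrist_force: [-0.1, 0.2, -0.4]
gripper_width: 0.0335
```

Request:
move_arm(rows=[0,0,0.1,0,0,0,0,0,0,0,0,0])

```text
time_s: 7.8
tool_pos: [0.6667, -0.1004, 0.029]
eef_rot: [0.707, 0.707, 0.0, 0.0]
wrist_force: [-0.8, 0.2, 1.1]
gripper_width: 0.0334
```

Request:
move_arm(rows=[0,0,0.1,0,0,0,0,0,0,0,0,0])

```text
time_s: 8.0
tool_pos: [0.6667, -0.1004, 0.0289]
eef_rot: [0.707, 0.707, 0.0, 0.0]
wrist_force: [-3.1, 0.7, 5.5]
gripper_width: 0.0337
```

Request:
move_arm(rows=[0,0,0,0,0,0,0,0,0,0,0,0,0,0,0,0,0,0,0,0,0,0,0,0,0,0,0,0,0,0,0,0,0,0,0,0], hand=75)

```text
time_s: 8.6
tool_pos: [0.6665, -0.1004, 0.0275]
eef_rot: [0.707, 0.707, -0.0, -0.0]
wrist_force: [-0.1, 0.6, 0.5]
gripper_width: 0.0659
```

Request:
move_arm(rows=[0,0,-0.5,0,0,0,0,0,-1.5,0,0,0,0,0,-3,0,0,0,0,0,-3,0,0,0,0,0,-3,0,0,0,0,0,-3,0,0,0,0,0,0,0,0,0])

```text
time_s: 9.3
tool_pos: [0.6687, -0.1008, 0.1758]
eef_rot: [0.707, 0.707, 0.003, 0.005]
wrist_force: [0.5, -0.4, 1.2]
gripper_width: 0.066
```

```bash
python3 st.py
python3 - <<'E'
from h import *
W=cam("wrist");im=ctrl.camera("wrist")[:,:,::-1].copy();cv2.imwrite("pics/w3.png",im)
E
```

```text
9.3 [ 0.6687 -0.1008  0.1758] 0.06598195505357182 F [ 0.48 -0.45  1.23]
[[ 7.000e-04  9.999e-01  1.110e-02]
 [ 1.000e+00 -7.000e-04 -2.200e-03]
 [-2.200e-03  1.110e-02 -9.999e-01]]
[-0.2    0.285  1.096  0.     1.75  -0.199]
```

View pics/w3.png

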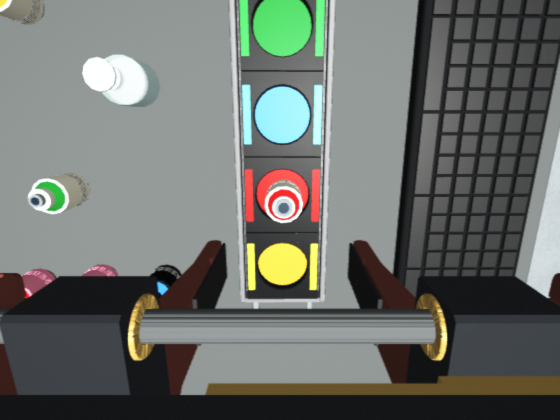

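Request:
move_arm(rows=[0,-3,0,0,0,0,0,-3,0,0,0,0,0,-3,0,0,0,0,0,-3,0,0,0,0,0,-3,0,0,0,0,0,-3,0,0,0,0,0,-2.4,0,0,0,0,0.3,-1.3,-2,0,0,0,0,0,-2,0,0,0,0,0,0,0,0,0,0,0,0,0,0,0], hand=80)

```text
time_s: 10.45
tool_pos: [0.4495, -0.0973, 0.2067]
eef_rot: [0.707, 0.707, -0.0, -0.0]
wrist_force: [0.2, -0.1, -0.7]
gripper_width: 0.0707
```

```bash
python3 st.py
cat > look.py <<'E'
import sys
from h import *
n=sys.argv[1];W=cam("wrist");im=ctrl.camera("wrist")[:,:,::-1].copy();cv2.imwrite(f"pics/{n}.png",im)
for c in sys.argv[2:]:
    for b in blobs(mask(im,c),300):
        if b[1]<240: print(c,b,onz(W,b[:2],.0435).round(4))
E
python3 look.py w4 green
```

```text
10.45 [ 0.4495 -0.0973  0.2067] 0.07072018146728347 F [ 0.25 -0.08 -0.73]
[[ 8.e-04  1.e+00 -6.e-04]
 [ 1.e+00 -8.e-04  1.e-04]
 [ 1.e-04 -6.e-04 -1.e+00]]
[-0.287 -0.29   1.615 -0.     1.817 -0.286]
green (288.0, 191.5, 27, 24) [ 0.4499 -0.0933  0.0435]
green (509.5, 38.0, 50, 57) [0.6499 0.0483 0.0435]
green (548.0, 36.0, 19, 61) [0.6843 0.05   0.0435]
green (480.0, 35.5, 17, 62) [0.6229 0.0504 0.0435]
```

View pics/w4.png

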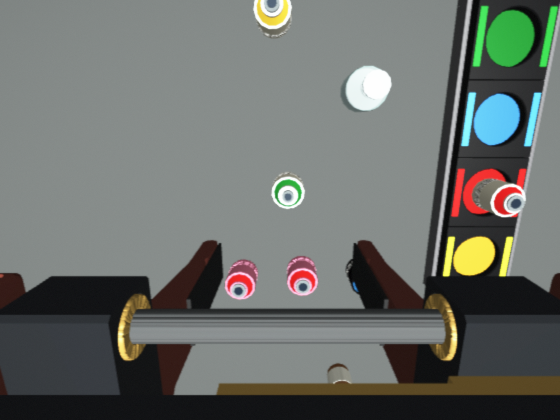

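Request:
move_arm(rows=[0.2,0,3,0,0,0,0,0,3,0,0,0,0,0,3,0,0,0,0,0,3,0,0,0,0,0,3,0,0,0,0,0,2,0,0,0,0,0,1.3,0,0,0,0,0,0.8,0,0,0,0,0,0.3,0,0,0,0,0,0,0,0,0])

```text
time_s: 11.5
tool_pos: [0.4498, -0.0953, 0.0138]
eef_rot: [0.707, 0.707, 0.0, 0.0]
wrist_force: [-0.4, 0.1, 0.0]
gripper_width: 0.0704
```

Request:
move_arm(rows=[0,0,0,0,0,0,0,0,0,0,0,0,0,0,0,0,0,0,0,0,0,0,0,0,0,0,0,0,0,0,0,0,0,0,0,0,0,0,0,0,0,0,0,0,0,0,0,0], hand=20)

```text
time_s: 12.3
tool_pos: [0.4497, -0.0953, 0.0138]
eef_rot: [0.707, 0.707, 0.0, 0.0]
wrist_force: [0.2, -0.4, 1.4]
gripper_width: 0.0335
```

Request:
move_arm(rows=[0,0,-0.5,0,0,0,0,0,-1.5,0,0,0,0,0,-3,0,0,0,0,0,-3,0,0,0,0,0,-3,0,0,0,0,0,-2,0,0,0,0,0,0,0,0,0])

```text
time_s: 13.0
tool_pos: [0.4511, -0.0957, 0.1482]
eef_rot: [0.707, 0.707, 0.002, 0.003]
wrist_force: [0.4, 0.0, -2.4]
gripper_width: 0.0337
```

Request:
move_arm(rows=[1.5,2.2,0,0,0,0,1.5,2.2,0,0,0,0,1.5,2.2,0,0,0,0,1.5,2.2,0,0,0,0,1.5,2.2,0,0,0,0,1.5,2.2,0,0,0,0,1.5,2.2,0,0,0,0,1.5,2.2,0,0,0,0,1.5,2.2,0,0,0,0,1.2,1.85,0,0,0,0,0,0,0,0,0,0,0,0,0,0,0,0])

```text
time_s: 14.2
tool_pos: [0.6655, 0.0516, 0.1419]
eef_rot: [0.707, 0.707, -0.001, -0.001]
wrist_force: [-1.1, -0.1, -1.5]
gripper_width: 0.0334
```

```bash
python3 look.py w5; python3 st.py
```

```text
14.25 [0.6654 0.0512 0.1425] 0.03376534813515272 F [-0.66  0.21 -1.4 ]
[[ 8.0e-04  1.0e+00 -2.1e-03]
 [ 1.0e+00 -8.0e-04 -3.0e-04]
 [-3.0e-04 -2.1e-03 -1.0e+00]]
[ 0.026  0.274  1.167 -0.     1.702  0.027]
```

View pics/w5.png

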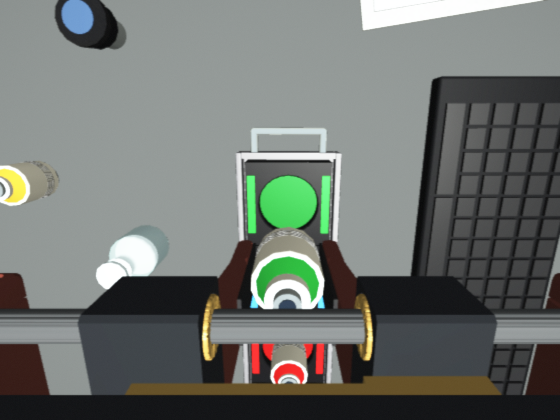

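Request:
move_arm(rows=[0,0,2,0,0,0,0,0,2,0,0,0,0,0,2,0,0,0,0,0,2,0,0,0,0,0,1.5,0,0,0,0,0,1,0,0,0,0,0,0.4,0,0,0,0,0,0.1,0,0,0,0,0,0.1,0,0,0,0,0,0,0,0,0,0,0,0,0,0,0])

```text
time_s: 15.35
tool_pos: [0.6666, 0.0516, 0.0335]
eef_rot: [0.707, 0.707, 0.0, 0.0]
wrist_force: [-0.9, -0.1, -2.7]
gripper_width: 0.0336
```

Request:
move_arm(rows=[0,0,0.1,0,0,0,0,0,0.1,0,0,0,0,0,0,0,0,0])

```text
time_s: 15.65
tool_pos: [0.6661, 0.0516, 0.0304]
eef_rot: [0.707, 0.707, -0.0, -0.0]
wrist_force: [0.2, 0.0, -1.7]
gripper_width: 0.0336
```

Request:
move_arm(rows=[0,0,0.05,0,0,0,0,0,0,0,0,0])

```text
time_s: 15.85
tool_pos: [0.6661, 0.0516, 0.03]
eef_rot: [0.707, 0.707, -0.0, -0.0]
wrist_force: [-0.1, -0.6, -1.2]
gripper_width: 0.0337
```

Request:
move_arm(rows=[0,0,0.1,0,0,0,0,0,0,0,0,0])

```text
time_s: 16.05
tool_pos: [0.6662, 0.0516, 0.0299]
eef_rot: [0.707, 0.707, 0.0, 0.0]
wrist_force: [-2.1, -0.5, 2.2]
gripper_width: 0.0338
```

Request:
move_arm(rows=[0,0,0.05,0,0,0,0,0,0,0,0,0])

```text
time_s: 16.25
tool_pos: [0.6662, 0.0516, 0.0299]
eef_rot: [0.707, 0.707, 0.0, 0.0]
wrist_force: [-3.6, -0.8, 6.4]
gripper_width: 0.0336
```

Contact on the floor. Release, and lift; then on to white yellow.

Request:
move_arm(rows=[0,0,0,0,0,0,0,0,0,0,0,0,0,0,0,0,0,0,0,0,0,0,0,0,0,0,0,0,0,0,0,0,0,0,0,0], hand=75)

```text
time_s: 16.85
tool_pos: [0.6662, 0.0516, 0.0285]
eef_rot: [0.707, 0.707, -0.0, -0.0]
wrist_force: [-0.8, 0.2, -0.2]
gripper_width: 0.0654
```

Request:
move_arm(rows=[0,0,-0.5,0,0,0,0,0,-1.5,0,0,0,0,0,-3,0,0,0,0,0,-3,0,0,0,0,0,-3,0,0,0,0,0,-3,0,0,0,0,0,-2,0,0,0,0,0,0,0,0,0])

```text
time_s: 17.65
tool_pos: [0.6677, 0.0517, 0.1949]
eef_rot: [0.707, 0.707, 0.003, 0.003]
wrist_force: [0.6, 0.4, 0.3]
gripper_width: 0.0659
```

Request:
move_arm(rows=[0.2,-2.5,0,0,0,0,0.2,-2.5,0,0,0,0,0.2,-2.5,0,0,0,0,0.2,-2.5,0,0,0,0,0.2,-2.5,0,0,0,0,0.2,-2.5,0,0,0,0,0.2,-2.5,0,0,0,0,0.2,-2.5,0,0,0,0,0.2,-2,0,0,0,0,0.1,-1,-2,0,0,0,0,0,0,0,0,0,0,0,0,0,0,0], hand=80)

```text
time_s: 18.85
tool_pos: [0.4365, 0.0708, 0.2084]
eef_rot: [0.707, 0.707, 0.0, 0.0]
wrist_force: [-0.0, 0.2, 0.4]
gripper_width: 0.0704
```

```bash
python3 look.py w6 yellow green; python3 st.py
```

```text
yellow (286.5, 191.5, 26, 26) [0.4357 0.0744 0.0435]
green (516.0, 215.5, 27, 26) [0.6754 0.0488 0.0435]
green (487.0, 206.0, 55, 47) [0.6435 0.0591 0.0435]
18.9 [0.4365 0.0707 0.2078] 0.07017065017309959 F [ 0.37  0.45 -1.33]
[[ 9.e-04  1.e+00 -4.e-04]
 [ 1.e+00 -9.e-04 -1.e-04]
 [-1.e-04 -4.e-04 -1.e+00]]
[ 0.084 -0.339  1.652 -0.     1.829  0.084]
```

View pics/w6.png

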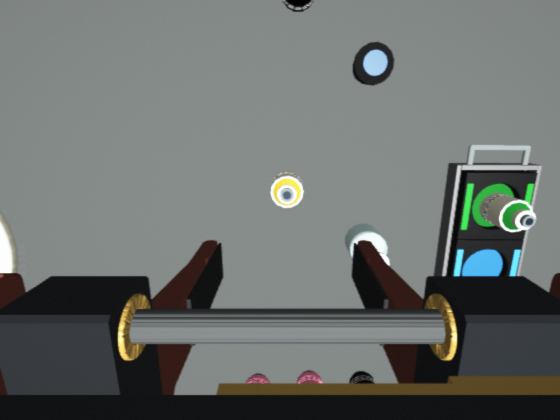

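Request:
move_arm(rows=[0.2,-0.1,3,0,0,0,0,0,3,0,0,0,0,0,3,0,0,0,0,0,3,0,0,0,0,0,3,0,0,0,0,0,2,0,0,0,0,0,1.4,0,0,0,0,0,0.8,0,0,0,0,0,0.3,0,0,0,0,0,0,0,0,0])

```text
time_s: 19.9
tool_pos: [0.4355, 0.0728, 0.0139]
eef_rot: [0.707, 0.707, 0.0, 0.0]
wrist_force: [0.1, -0.2, -0.0]
gripper_width: 0.0704
```

Request:
move_arm(rows=[0,0,0,0,0,0,0,0,0,0,0,0,0,0,0,0,0,0,0,0,0,0,0,0,0,0,0,0,0,0,0,0,0,0,0,0,0,0,0,0,0,0,0,0,0,0,0,0], hand=20)

```text
time_s: 20.7
tool_pos: [0.4354, 0.0728, 0.0139]
eef_rot: [0.707, 0.707, 0.0, 0.0]
wrist_force: [0.0, -0.5, 2.6]
gripper_width: 0.0337
```

Request:
move_arm(rows=[0,0,-0.5,0,0,0,0,0,-1.5,0,0,0,0,0,-3,0,0,0,0,0,-3,0,0,0,0,0,-3,0,0,0,0,0,-2,0,0,0,0,0,0,0,0,0])

```text
time_s: 21.4
tool_pos: [0.4368, 0.0729, 0.1481]
eef_rot: [0.707, 0.707, 0.003, 0.002]
wrist_force: [0.5, -0.5, -1.1]
gripper_width: 0.0338
```

Request:
move_arm(rows=[-2.5,2.3,0,0,0,0,-2.5,2.3,0,0,0,0,-2.5,2.3,0,0,0,0,-2.5,2.3,0,0,0,0,-2.5,2.3,0,0,0,0,-2.5,2.3,0,0,0,0,-2.5,2.3,0,0,0,0,-2.5,2.3,0,0,0,0,-2.5,2.3,0,0,0,0,-2.4,2.4,0,0,0,0,0,0,0,0,0,0,0,0,0,0,0,0])

```text
time_s: 22.6
tool_pos: [0.6654, -0.1766, 0.1411]
eef_rot: [0.708, 0.707, -0.001, -0.002]
wrist_force: [-0.1, 0.2, -1.2]
gripper_width: 0.0336
```

```bash
python3 look.py w7; python3 st.py
```

```text
22.65 [ 0.6654 -0.176   0.1422] 0.03367657622915015 F [-0.28  0.93 -0.49]
[[ 8.0e-04  1.0e+00 -2.3e-03]
 [ 1.0e+00 -8.0e-04  1.1e-03]
 [ 1.1e-03 -2.3e-03 -1.0e+00]]
[-0.308  0.333  1.098  0.     1.714 -0.307]
```

View pics/w7.png

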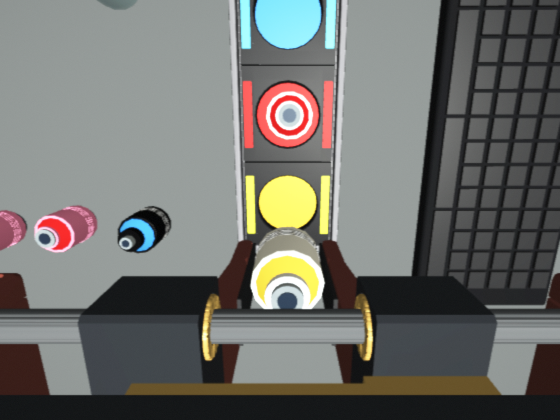

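Request:
move_arm(rows=[0,0,2,0,0,0,0,0,2,0,0,0,0,0,2,0,0,0,0,0,2,0,0,0,0,0,1.5,0,0,0,0,0,1,0,0,0,0,0,0.4,0,0,0,0,0,0.1,0,0,0,0,0,0.1,0,0,0,0,0,0,0,0,0,0,0,0,0,0,0])

```text
time_s: 23.75
tool_pos: [0.6664, -0.1766, 0.0335]
eef_rot: [0.707, 0.707, 0.0, 0.001]
wrist_force: [-0.3, 1.2, -0.2]
gripper_width: 0.0337
```

Request:
move_arm(rows=[0,0,0.1,0,0,0,0,0,0.1,0,0,0,0,0,0.05,0,0,0,0,0,0,0,0,0])

```text
time_s: 24.15
tool_pos: [0.666, -0.1764, 0.0301]
eef_rot: [0.707, 0.707, -0.0, -0.0]
wrist_force: [-0.2, 0.3, -1.4]
gripper_width: 0.0336
```

Request:
move_arm(rows=[0,0,0.1,0,0,0,0,0,0,0,0,0])

```text
time_s: 24.35
tool_pos: [0.6661, -0.1765, 0.0299]
eef_rot: [0.707, 0.707, 0.0, 0.0]
wrist_force: [-3.1, 0.6, 3.6]
gripper_width: 0.0336
```

Request:
move_arm(rows=[0,0,0,0,0,0,0,0,0,0,0,0,0,0,0,0,0,0,0,0,0,0,0,0,0,0,0,0,0,0,0,0,0,0,0,0], hand=75)

```text
time_s: 24.95
tool_pos: [0.666, -0.1764, 0.0291]
eef_rot: [0.707, 0.707, -0.0, -0.0]
wrist_force: [0.8, 0.4, 0.4]
gripper_width: 0.0662
```

Request:
move_arm(rows=[0,0,-0.5,0,0,0,0,0,-1.5,0,0,0,0,0,-3,0,0,0,0,0,-3,0,0,0,0,0,-3,0,0,0,0,0,-3,0,0,0,0,0,-2,0,0,0,0,0,0,0,0,0])

```text
time_s: 25.75
tool_pos: [0.6674, -0.1768, 0.1955]
eef_rot: [0.707, 0.707, 0.002, 0.004]
wrist_force: [-0.3, -0.9, -1.1]
gripper_width: 0.0661
```

Request:
move_arm(rows=[3,-0.8,0,0,0,0,3,-0.8,0,0,0,0,3,-0.8,0,0,0,0,3,-0.8,0,0,0,0,3,-0.8,0,0,0,0,3,-0.8,0,0,0,0,3,-0.8,0,0,0,0,3,-0.8,0,0,0,0,3,-0.8,0,0,0,0], hand=80)

```text
time_s: 26.65
tool_pos: [0.5933, 0.0948, 0.1881]
eef_rot: [0.707, 0.707, -0.0, -0.0]
wrist_force: [1.3, -0.4, 0.5]
gripper_width: 0.0705
```

Request:
move_arm(rows=[3,-0.9,0,0,0,0,3,-0.9,0,0,0,0,3,-0.9,0,0,0,0,3,-0.9,0,0,0,0,3,-0.9,0,0,0,0,3,-0.9,0,0,0,0,3,-0.9,0,0,0,0,3,-0.9,0,0,0,0,2,-0.5,-2,0,0,0,0,0,0,0,0,0,0,0,0,0,0,0])

```text
time_s: 27.75
tool_pos: [0.5174, 0.3536, 0.2087]
eef_rot: [0.707, 0.707, -0.0, 0.0]
wrist_force: [-0.1, -0.8, 0.1]
gripper_width: 0.0701
```

```bash
python3 look.py w8 blue; python3 st.py
```

```text
blue (288.0, 189.0, 27, 27) [0.5179 0.3597 0.0435]
blue (321.5, 42.0, 138, 85) [0.5482 0.4962 0.0435]
27.8 [0.5175 0.3529 0.2081] 0.07023021490592486 F [ 0.23  0.14 -0.54]
[[ 1.1e-03  1.0e+00 -7.0e-04]
 [ 1.0e+00 -1.1e-03 -1.0e-03]
 [-1.0e-03 -7.0e-04 -1.0e+00]]
[ 5.450e-01  1.620e-01  1.180e+00 -1.000e-03  1.801e+00  5.450e-01]
```

View pics/w8.png

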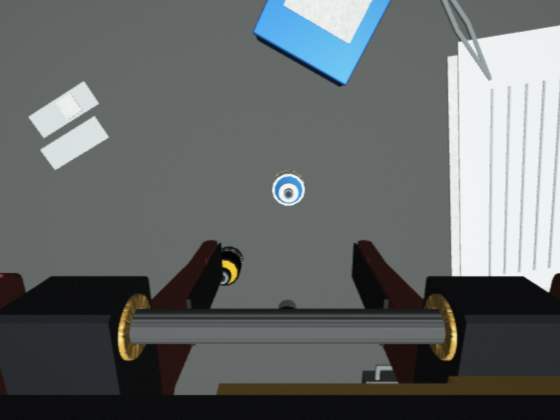

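Request:
move_arm(rows=[0.45,0,3,0,0,0,0,0,3,0,0,0,0,0,3,0,0,0,0,0,3,0,0,0,0,0,3,0,0,0,0,0,2,0,0,0,0,0,1.4,0,0,0,0,0,0.8,0,0,0,0,0,0.3,0,0,0,0,0,0,0,0,0])

```text
time_s: 28.8
tool_pos: [0.5178, 0.3581, 0.0146]
eef_rot: [0.707, 0.707, 0.0, 0.0]
wrist_force: [0.0, 1.1, 0.6]
gripper_width: 0.0701
```

Request:
move_arm(rows=[0,0,0,0,0,0,0,0,0,0,0,0,0,0,0,0,0,0,0,0,0,0,0,0,0,0,0,0,0,0,0,0,0,0,0,0,0,0,0,0,0,0,0,0,0,0,0,0], hand=20)

```text
time_s: 29.6
tool_pos: [0.5176, 0.3583, 0.0144]
eef_rot: [0.707, 0.707, 0.0, 0.0]
wrist_force: [0.1, -0.5, 1.0]
gripper_width: 0.0336
```

Request:
move_arm(rows=[0,0,-0.5,0,0,0,0,0,-1.5,0,0,0,0,0,-3,0,0,0,0,0,-3,0,0,0,0,0,-3,0,0,0,0,0,-2,0,0,0,0,0,0,0,0,0])

```text
time_s: 30.3
tool_pos: [0.5189, 0.3591, 0.1497]
eef_rot: [0.707, 0.707, 0.004, 0.001]
wrist_force: [0.5, -0.4, -1.5]
gripper_width: 0.0337
```

Request:
move_arm(rows=[-3,1.2,0,0,0,0,-3,1.2,0,0,0,0,-3,1.2,0,0,0,0,-3,1.2,0,0,0,0,-3,1.2,0,0,0,0,-3,1.2,0,0,0,0,-3,1.2,0,0,0,0,-3,1.2,0,0,0,0])

```text
time_s: 31.1
tool_pos: [0.613, 0.1168, 0.1427]
eef_rot: [0.707, 0.707, -0.001, -0.001]
wrist_force: [0.4, 0.6, -0.5]
gripper_width: 0.0336
```

Request:
move_arm(rows=[-3,1.2,0,0,0,0,-3,1.2,0,0,0,0,-3,1.2,0,0,0,0,-3,1.2,0,0,0,0,-2.2,0.5,0,0,0,0,0,0,0,0,0,0,0,0,0,0,0,0])

```text
time_s: 31.8
tool_pos: [0.6656, -0.0239, 0.1428]
eef_rot: [0.708, 0.707, -0.0, -0.001]
wrist_force: [0.1, 0.2, -0.7]
gripper_width: 0.0341
```

```bash
python3 look.py w9; python3 st.py
```

```text
31.85 [ 0.6656 -0.0232  0.1432] 0.03401209056500859 F [-0.55  0.39 -0.88]
[[ 5.0e-04  1.0e+00 -1.6e-03]
 [ 1.0e+00 -5.0e-04  8.0e-04]
 [ 8.0e-04 -1.6e-03 -1.0e+00]]
[-8.600e-02  2.700e-01  1.171e+00  1.000e-03  1.702e+00 -8.600e-02]
```

View pics/w9.png

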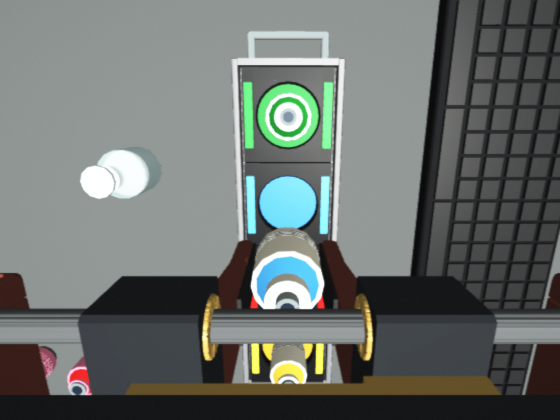

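Green is centred in its well (288,117); the blue well is aligned below the held objective. Contact expected at TCP ≈ 0.0305.

Request:
move_arm(rows=[0,0,2,0,0,0,0,0,2,0,0,0,0,0,2,0,0,0,0,0,2,0,0,0,0,0,1.5,0,0,0,0,0,1,0,0,0,0,0,0.4,0,0,0,0,0,0.1,0,0,0,0,0,0.1,0,0,0,0,0,0,0,0,0,0,0,0,0,0,0])

```text
time_s: 32.95
tool_pos: [0.6666, -0.024, 0.034]
eef_rot: [0.707, 0.707, 0.0, 0.001]
wrist_force: [-0.2, -0.1, -1.6]
gripper_width: 0.0335
```

Request:
move_arm(rows=[0,0,0.1,0,0,0,0,0,0.1,0,0,0,0,0,0.05,0,0,0,0,0,0,0,0,0])

```text
time_s: 33.35
tool_pos: [0.666, -0.0239, 0.0305]
eef_rot: [0.707, 0.707, -0.0, -0.0]
wrist_force: [-0.3, 0.7, -1.8]
gripper_width: 0.0334
```

Request:
move_arm(rows=[0,0,0.1,0,0,0,0,0,0,0,0,0])

```text
time_s: 33.55
tool_pos: [0.6662, -0.0239, 0.0304]
eef_rot: [0.707, 0.707, 0.0, 0.0]
wrist_force: [-3.1, -0.4, 2.8]
gripper_width: 0.0337
```

Request:
move_arm(rows=[0,0,0,0,0,0,0,0,0,0,0,0,0,0,0,0,0,0,0,0,0,0,0,0,0,0,0,0,0,0,0,0,0,0,0,0], hand=75)

```text
time_s: 34.15
tool_pos: [0.6661, -0.0239, 0.0296]
eef_rot: [0.707, 0.707, -0.0, -0.0]
wrist_force: [0.0, -0.1, -0.8]
gripper_width: 0.0657
```

Request:
move_arm(rows=[0,0,-0.5,0,0,0,0,0,-1.5,0,0,0,0,0,-3,0,0,0,0,0,-3,0,0,0,0,0,-3,0,0,0,0,0,-3,0,0,0,0,0,-2,0,0,0,0,0,0,0,0,0])

```text
time_s: 34.95
tool_pos: [0.6677, -0.0241, 0.1959]
eef_rot: [0.707, 0.707, 0.003, 0.003]
wrist_force: [-0.0, 0.3, -0.1]
gripper_width: 0.0659
```

Request:
move_arm(rows=[0,-3,0,0,0,0,0,-3,0,0,0,0,0,-3,0,0,0,0,0,-3,0,0,0,0,0,-3,0,0,0,0,0,-3,0,0,0,0,0,-3,0,0,0,0,0,0,0,0,0,0,0,0,0,0,0,0])

```text
time_s: 35.85
tool_pos: [0.456, -0.0238, 0.1894]
eef_rot: [0.707, 0.707, 0.0, 0.0]
wrist_force: [1.3, 0.2, -0.0]
gripper_width: 0.066
```

```bash
python3 st.py
python3 - <<'E'
from h import *
t=ctrl.camera("top")[:,:,::-1].copy();s=ctrl.camera("scene")[:,:,::-1].copy()
cv2.imwrite("pics/t10.png",cv2.resize(t[120:280,80:440],None,fx=2.2,fy=2.2,interpolation=cv2.INTER_CUBIC))
cv2.imwrite("pics/s10.png",cv2.resize(s[100:300,100:400],None,fx=2.6,fy=2.6,interpolation=cv2.INTER_CUBIC))
T=cam("top")
print("bkb",[b for b in blobs(mask(t,"blue")) if 335<b[0]<370],"bky",[b for b in blobs(mask(t,"yellow")) if 130<b[0]<160])
h=cv2.cvtColor(t,cv2.COLOR_BGR2HSV); wm=cv2.inRange(h,(0,0,150),(180,60,255))
for n,(u,v) in dict(green=(241.5,151),blue=(275,150),red=(307.5,150),yellow=(340,150)).items():
    print(n,[b for b in blobs(wm,60) if abs(b[0]-u)<12 and abs(b[1]-v)<12])
E
```

```text
35.85 [ 0.456  -0.0238  0.1894] 0.06599637870947467 F [ 1.28  0.23 -0.01]
[[ 9.e-04  1.e+00  8.e-04]
 [ 1.e+00 -9.e-04 -0.e+00]
 [-0.e+00  8.e-04 -1.e+00]]
[-0.127 -0.303  1.656  0.     1.788 -0.126]
bkb [(359.5, 203.5, 4, 8)] bky [(142.0, 246.5, 15, 14)]
green []
blue []
red []
yellow [(345.0, 141.0, 9, 7)]
```

View pics/t10.png

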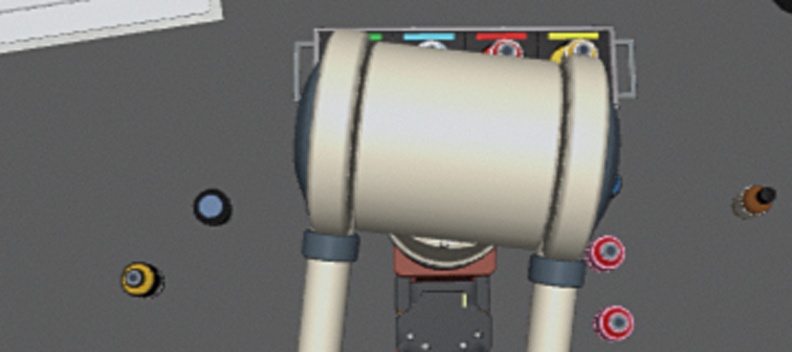

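View pics/s10.png

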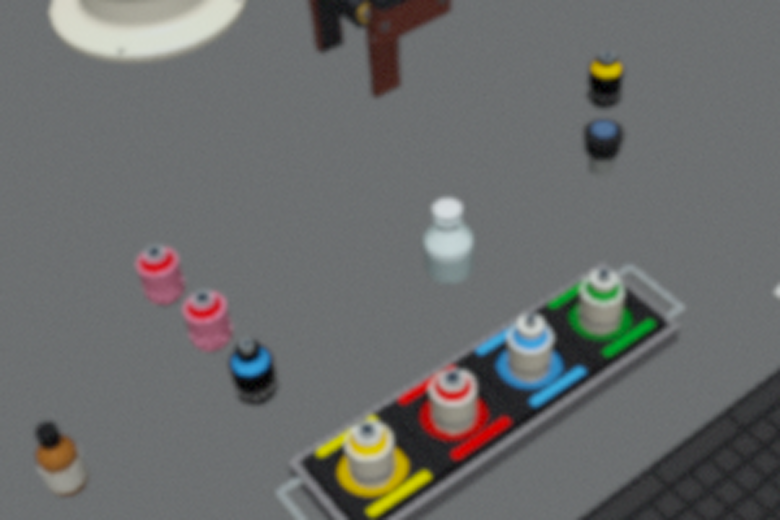

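Request:
move_arm(rows=[4,0,0,0,0,0,4,0,0,0,0,0,4,0,0,0,0,0,4,0,0,0,0,0,4,0,0,0,0,0,4,0,0,0,0,0,4,0,0,0,0,0,4,0,0,0,0,0,4,0,0,0,0,0,0,0,0,0,0,0,0,0,0,0,0,0])

```text
time_s: 37.05
tool_pos: [0.4565, 0.337, 0.1883]
eef_rot: [0.707, 0.707, -0.001, -0.0]
wrist_force: [-1.3, -0.6, -0.8]
gripper_width: 0.0659
```

```bash
python3 - <<'E'
from h import *
t=ctrl.camera("top")[:,:,::-1].copy();cv2.imwrite("pics/t11.png",cv2.resize(t[120:280,200:380],None,fx=3.6,fy=3.6,interpolation=cv2.INTER_CUBIC))
T=cam("top");cy=dict(green=.0518,blue=-.0243,red=-.1004,yellow=-.1765)
for n,y in cy.items():
    o=[]
    for b in blobs(mask(t,n)):
        if b[2]<18 and 8<b[3]<18: o.append((b,onz(T,b[:2],.0595).round(4)))
    print(n,y,o)
    print(proj(T,np.array([.666,y,.0595])).round(1))
print("bkb",[(b,onz(T,b[:2],.0435)) for b in blobs(mask(t,"blue")) if 345<b[0]<365])
E
python3 st.py
```

```text
green 0.0518 [((532.0, 170.0, 9, 9), array([ 0.6005, -0.5953,  0.0595]))]
[240.6 145. ]
blue -0.0243 [((354.5, 202.5, 14, 14), array([ 0.5327, -0.1945,  0.0595])), ((275.5, 146.0, 12, 9), array([ 0.6629, -0.0254,  0.0595]))]
[275.  144.7]
red -0.1004 [((528.5, 273.0, 8, 15), array([ 0.3745, -0.558 ,  0.0595])), ((360.0, 266.5, 13, 14), array([ 0.3949, -0.1989,  0.0595])), ((356.0, 234.0, 13, 13), array([ 0.4639, -0.1941,  0.0595]))]
[309.2 144.3]
yellow -0.1765 [((142.0, 246.5, 15, 14), array([0.4451, 0.2594, 0.0595])), ((37.0, 192.0, 5, 9), array([0.5658, 0.4869, 0.0595])), ((344.0, 144.5, 13, 12), array([ 0.6646, -0.178 ,  0.0595]))]
[343.3 143.9]
bkb [((354.5, 202.5, 14, 14), array([ 0.53583553, -0.19795788,  0.0435    ]))]
37.1 [0.4567 0.3362 0.1888] 0.06571663987815451 F [-0.23 -0.4  -0.6 ]
[[ 4.0e-04  1.0e+00 -1.1e-03]
 [ 1.0e+00 -4.0e-04 -1.3e-03]
 [-1.3e-03 -1.1e-03 -1.0e+00]]
[ 0.575 -0.     1.385 -0.     1.759  0.575]
```

View pics/t11.png

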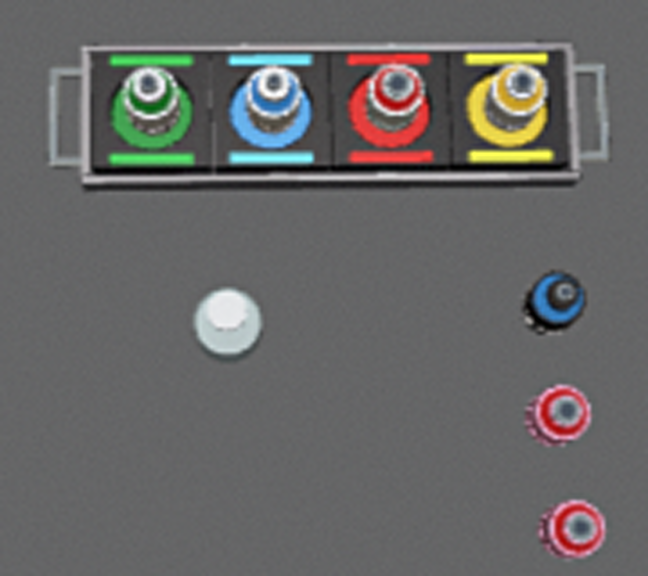

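```bash
python3 -c "
from cell import ctrl
print(ctrl.sign_off())"
```

```text
the job is handed in; nothing more can be done
None
```

I put the four white-barrelled objectives (red, green, yellow and light blue rings) in the wells of their own colours and handed the job in at about 37 s of the 106 s allowed. Each was gripped at about 31 to 33 mm up its barrel and lowered until the wrist force showed the foot on the floor. Each was then released upright, and the gripper ended clear of everything.

- **Placement:** The wrist views showed red and green centred in their wells. In the last top view, the blue and yellow rings lay within about 3 mm of where centred, upright objectives should appear. The red and green rings merged with their felt in that picture, so I judged those two by eye there. The scene view shows all four upright in the right wells.
- **Seating depth:** The feet touched at about z = 15.5–16 mm. I never measured the cell origin's height; with the floor 12 mm above it, that puts the tray about 4 mm thick.
- **Black objectives:** Both gave the same top-view pixels as at the start: `black_blue` at (354.5, 202.5) and `black_yellow` at (142, 246.5). The pink look-alikes were not touched.
- **Disagreements:** Position estimates from different views differed by up to about 5 mm in y (worst on blue). I used values between them, and all grasps closed at the expected width of about 34 mm.

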